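# Roll a bottle up the loading ramp and shut the keeper

## Robot

A 7-joint arm with a two-finger parallel gripper is mounted at the origin on a cart in front of the work surface, level with it; the furniture and walls round the work are solid. World frame = base frame: x ahead of the robot, y to its left, z up, the work surface at z = 0. Lengths are in m, angles in rad, forces in N, time in s.
With the tool pointing down it reaches from about 0.425 to 0.925 m from the base axis. Payload 6.8 kg.
Tool frame: the origin (TCP) lies at the very end of the fingers, on their centre line; the grasp point (between the pads) lies 19 mm behind it; z points along the fingers, y is the line along which they close (so a half turn about z gives the same grasp; the last joint's range is limited). The gripper opens to 85 mm and grips with 20 to 120 N. Pads are 22 mm wide; open, the fingers measure 114 mm over their backs; the gripper's body (76 mm by 85 mm) begins 54 mm behind the grasp point. The pads swing forward as they close: fully open they stand 13 mm farther back than shut.
Start: joints at [-1.456, 0.477, 0.022, 1.555, -0.011, 1.109, -0.083], TCP at [0.149, 0.658, 0.231] pointing down, gripper open.
Joint ranges: [-2.96, 2.96], [-0.34, 2.1], [-1.41, 1.46], [0.24, 2.44], [-1.37, 4.51], [0.17, 1.92], [-2.96, 2.96]. Speed limits (rad/s): [2.39, 2.39, 3.14, 3.14, 3.14, 3.14, 3.14].

## Interface

Orientations are given as a unit quaternion [w, x, y, z].
In Python, from station import bot gives the robot as it stands.
- The arm moves only by the tool jog_arm, never from a script. Its argument "motion" is a list of rows, each a list of 7 numbers: the turn, a rotation vector about the tool's x, y, z in rad, then the shift along the tool's x, y, z in mm, then the finger opening in mm, from 0 to 85.4. A call has 1 to 10 rows; each row is the pose to reach, as a shift and turn from the pose commanded when the call began, along the tool's axes at that moment; what a row does not reach only later rows make up. A row lasts 1/8 s, in which the tool goes at most 62.5 mm and 10.7 degrees, less where a joint would pass 70% of its speed; a pose out of reach is approached as far as the arm can. A call with a gripper value outside its range is refused whole. The fingers move at their own pace and stop on an object; "grip_force" is the grip in N (left out, the last holds). Time passes only in rows, so rows that repeat a pose let the fingers close. It gives the time, the measured TCP pose, the force, the opening and the grip force at its end, in the units of the state.
- bot.get_obs(): the state, without advancing time (a new reading comes with each control period).
- bot.read_camera(name): name is "scene" or "side" or "wrist"; returns a dict with "pixels" (400x640x3 uint8, red, green, blue), "camera_matrix" (3x3 intrinsics, pixels), "T" (4x4, takes a point from camera to world coordinates); the wrist camera has in their place "tool_from_camera" (4x4, takes a point from camera to tool coordinates, whose origin is the TCP and whose axes are the flange's). Camera axes: x right, y down, z forward; pixel columns grow to the right and rows downward; lengths in m; the calibration is good to about 2 mm. The wrist camera is an equidistant fisheye: a pixel r from the principal point sees the ray r / f radians off the axis. A picture is of the moment at which its call begins: read the wrist's pose just before it. There is no depth.
- bot.hand_in(): hands the job in; it is judged then, once.
Trained networks look in a picture, given as the dict that the camera call returned (one of the last four; its "shot" number tells which), for a name from the list of things; names that differ only in an ending like _2 or _b are one class to them, and where a whole thing is asked for, a point or a joint stands for the part that bears it (a point fixed in the world has none). Each returns a list of dicts, best first, with "score" (0 to 1); they miss things now and then, are a little off and sometimes report something else, mostly with a low value. They report only what shows in the picture. A call takes as long as a camera call.
- bot.spot_in(thing, picture): "xy" ([column, row] in pixels, amid what is visible of it).
- bot.tip_of(thing, picture): "xy" ([column, row] in pixels: a listed point, or the origin of a listed thing).
The state is a dict: "t": time; "q": joint angles; "joint_vel": joint speeds; "joint_torque": joint torques, N m; "eef_pos": TCP position; "tool_rot": TCP orientation; "contact_force": force on the tool from outside, world axes, zero at the start; "torque": the same for the moment, N m; "gripper_width": opening from 0.0 (shut) to 1.0 (fully open); "grasp_force": force on a finger pad.
Only numpy, scipy, OpenCV 4.12 (cv2) and the standard library are available. Lean on these libraries where they do the work, as an engineer would, in place of code of your own. Each camera call takes 0.05 s, during which the arm holds its last target. There are 200 camera calls.

## Task

Push the white roller bottle lying at the foot of the loading ramp slowly up the lane until it drops into the cradle at the end stop, keeping the fingers against its lower side all the way up so that it never runs free or rolls back. Then push the steel keeper bar round across the lane behind the seated bottle until it is fully closed. Do not lift or carry the bottle, and leave the other loose things where they are.

Things in the scene. Friction and masses are not known exactly. Their poses are not given: they have to be found in the camera images.
- rack: Fixed grey loading rack, 212 mm long, 138 mm wide. Origin: on the worktop under mid-width; its x points uphill along the lane, y left when looking uphill, z up. Its lane deck rises at 8 degrees from x = -120, z = 16 mm (foot) to the crest at x = 43.4, z = 39 mm. Outside the right rail, a boss at x = 17 to 43, y = -69 to -93 mm, 50 mm tall, carries the keeper.
- lane: Inclined deck of the rack, fixed to it. Origin: on the deck's top at its foot, mid-width; x runs up the slope (crest at 165 mm), y left, z square to the deck. Side rails at y = +-63 to +-69 mm stand 10 mm above the deck; a foot lip at x = -8 to 0 mm stands 6 mm above it.
- cradle (a point): Centre of the bottle when seated: x = 58, y = 0, z = 54 mm in the rack's frame. The flat cradle floor lies 20 mm below this point (5 mm below the crest); the end stop's face is 20.6 mm uphill of it, and the stop's top is at z = 66 mm.
- bottle: White closed roller bottle with black ribbed caps, a rigid cylinder 40 mm in diameter, 120 mm long, 0.15 to 0.3 kg, rolling freely. Origin: its centre; its y axis is the cylinder's axis, along the rack's y (x and z turn as it rolls). It starts on the deck against the foot lip, centre at x = -108, z = 38 mm in the rack's frame, with about 3 mm play to each rail.
- keeper (a joint): Angle of the steel keeper bar about its upright pin. 0: the bar points straight downhill, outside the right rail; negative (to -0.6): it points outward, away from the lane; 1.571 (its stop): fully closed, square across the lane just downhill of the seated bottle. Pushed on its outer side it swings over the lane; it stays where it is left and takes under 1 N at its end.
- keeper_end (a point): Point in the free end of the keeper bar, at mid-height (z = 61 mm). The bar is 8 mm thick, spans z = 51 to 71 mm and ends 4 mm beyond this point, which is 86 mm from the pin's axis; the pin is at x = 30, y = -81 mm in the rack's frame.
- spare_bottle: Bystander: a bottle like the other one, standing upright, 120 mm tall, 40 mm in diameter. Origin: centre of its underside.
- dropper_a: Bystander: small white dropper bottle with a blue cap, 27 mm in diameter, 66 mm tall, standing left of the rack. Origin: centre of its underside.
- dropper_b: Bystander: small white dropper bottle with a red cap, 27 mm in diameter, 66 mm tall, standing behind the end stop. Origin: centre of its underside.
- marker_red: Bystander: marker pen 132 mm long, 15 mm thick, lying behind the end stop. Origin: centre of its underside.
- tape_roll: Bystander: roll of paper tape lying flat well to the right of the rack, 62 mm in diameter, 18 mm tall. Origin: centre of its underside.

How it is judged:
By the outcome, as a careful person would: the job done as asked, in the order asked, and still so for the second after the job is handed in, with the robot touching nothing.
It also fails if it takes over 54 s, if anything falls off the work surface, if the arm or the gripper's body presses on something with over 40 N, if the wrist force passes 120 N, or if a joint passes its speed limit or range.

## Working session

There is one attempt and no reset: what is moved stays moved. The work goes in short steps, Python scripts to look and compute and a tool call to move; the robot and the scene stay as the last step left them, time stands still between calls to the robot, and variables do not carry over. Pictures are saved under pics/ and viewed, at most 10 in all, crops included, and the job is handed in when it is done.

Besides the shell and the picture viewer there is one more tool, called after "Emit:" as name(argument=value, ...) on one line, values as JSON. jog_arm: Moves the arm, as the interface text tells. Its arguments: {"type":"object","properties":{"motion":{"type":"array"},"grip_force":{"type":"number"}},"required":["motion"]}

```bash
mkdir -p pics; cat > h.py <<'E'
import numpy as np, cv2, json
from station import bot
def ray(p,uv):
    K=p["camera_matrix"];T=np.array(p["T"]);d=T[:3,:3]@np.linalg.inv(K)@np.array([uv[0],uv[1],1.]);return T[:3,3],d
def atz(p,uv,z):
    o,d=ray(p,uv);return o+d*(z-o[2])/d[2]
def proj(p,P):
    T=np.linalg.inv(np.array(p["T"]));c=T[:3,:3]@np.array(P)+T[:3,3];u=np.array(p["camera_matrix"])@c;return u[:2]/u[2]
def tri(a,ua,b,ub):
    o1,d1=ray(a,ua);o2,d2=ray(b,ub);d1/=np.linalg.norm(d1);d2/=np.linalg.norm(d2)
    s=np.linalg.lstsq(np.c_[d1,-d2],o2-o1,rcond=None)[0];A=o1+d1*s[0];B=o2+d2*s[1];return (A+B)/2,np.linalg.norm(A-B)
def save(p,n): cv2.imwrite("pics/"+n,p["pixels"][:,:,::-1])
E
python3 - <<'E'
from h import *
np.set_printoptions(precision=4,suppress=True)
o=bot.get_obs();print({k:np.round(v,3) for k,v in o.items()})
P={n:bot.read_camera(n) for n in("scene","side")}
for n in P: save(P[n],n+"0.png"); print(n,np.array(P[n]["T"]))
for t in "rack lane cradle bottle keeper_end spare_bottle dropper_a dropper_b marker_red tape_roll".split():
    r={n:bot.tip_of(t,P[n])[:2] for n in P}
    for n in r: print(t,n,[(np.round(x["xy"],1),round(x["score"],2)) for x in r[n]])
    if r["scene"] and r["side"]: print("   ",tri(P["scene"],r["scene"][0]["xy"],P["side"],r["side"][0]["xy"]))
E
```

```text
{'t': np.float64(0.0), 'q': array([-1.456,  0.478,  0.022,  1.556, -0.011,  1.109, -0.083]), 'joint_vel': array([-0.001,  0.   , -0.001,  0.001, -0.002, -0.002, -0.002]), 'joint_torque': array([  0.001, -59.643,   1.608, -28.12 ,   0.012,   0.009,  -0.   ]), 'eef_pos': array([0.149, 0.658, 0.23 ]), 'tool_rot': array([-0.   ,  0.111,  0.994, -0.001]), 'contact_force': array([-0.549,  0.205, -0.289]), 'torque': array([ 0.021,  0.048, -0.001]), 'grasp_force': np.float64(0.0), 'gripper_width': np.float64(1.001)}
scene [[-0.8995 -0.2     0.3883  0.235 ]
 [-0.4365  0.4469 -0.7808  0.8522]
 [-0.0174 -0.8719 -0.4894  0.4809]
 [ 0.      0.      0.      1.    ]]
side [[-1.     -0.0009 -0.      0.5637]
 [-0.0007  0.8371 -0.547   0.6436]
 [ 0.0005 -0.547  -0.8371  0.7909]
 [ 0.      0.      0.      1.    ]]
rack scene [(array([306.5, 261.4]), 0.56)]
rack side [(array([333.3, 267.8]), 0.64)]
    (array([ 0.5428,  0.2979, -0.011 ]), np.float64(0.0015644069309656958))
lane scene [(array([361.7, 249.9]), 0.39)]
lane side [(array([386.4, 248.7]), 0.62), (array([276.3, 257.1]), 0.34)]
    (array([0.42
[... 518 characters left out ...]
 0.6312,  0.4491, -0.0008]), np.float64(0.004001991879003457))
dropper_a scene [(array([256.4, 234.9]), 0.69)]
dropper_a side [(array([342.7, 319.5]), 0.73), (array([276.8, 254.7]), 0.47)]
    (array([0.533 , 0.4637, 0.1587]), np.float64(0.00028714912960211056))
dropper_b scene [(array([256.4, 234.9]), 0.69)]
dropper_b side [(array([342.7, 319.5]), 0.73), (array([276.8, 254.7]), 0.47)]
    (array([0.533 , 0.4637, 0.1587]), np.float64(0.00028714912960211056))
marker_red scene [(array([243.8, 261.8]), 0.61)]
marker_red side [(array([285.5, 292.6]), 0.71)]
    (array([ 0.6484,  0.3617, -0.0002]), np.float64(0.002137700051099663))
tape_roll scene [(array([368.4, 175.1]), 0.52)]
tape_roll side []
```

View pics/scene0.png

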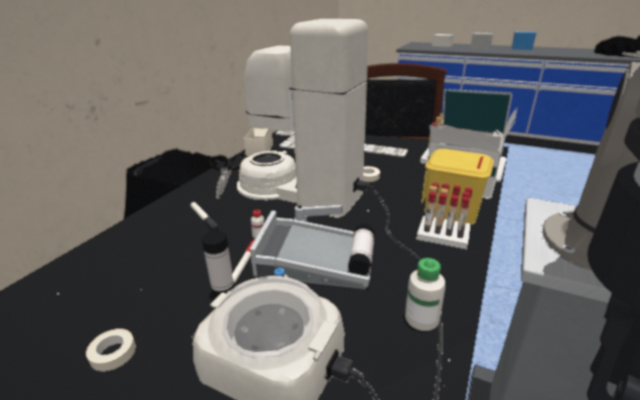

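View pics/side0.png

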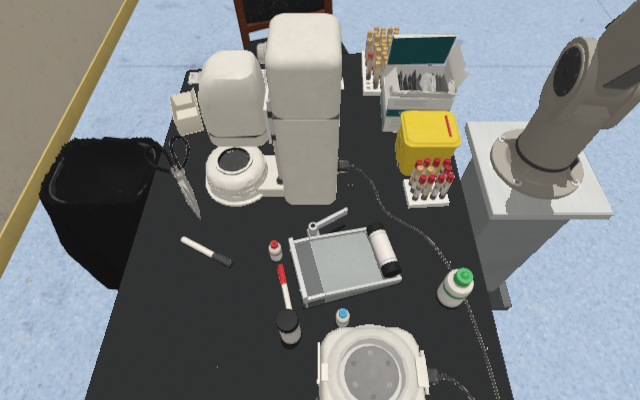

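The scene view shows the rack at (310,250) with the bottle at (361,250). The side view shows the rack centred at about (343,263), bottle at (383,250), keeper pivot at (313,229) with its bar to (346,211), and a tall machine close on the keeper side. I'll zoom in to fit the rack pose.

```bash
python3 - <<'E'
from h import *
p=bot.read_camera("side"); c=p["pixels"][200:340,270:470,::-1]
c=cv2.resize(c,None,fx=4,fy=4,interpolation=cv2.INTER_CUBIC); cv2.imwrite("pics/sidez.png",c)
p=bot.read_camera("scene"); c=p["pixels"][185:305,190:390,::-1]
c=cv2.resize(c,None,fx=4,fy=4,interpolation=cv2.INTER_CUBIC); cv2.imwrite("pics/scenez.png",c)
E
```

```text
(no output)
```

View pics/sidez.png

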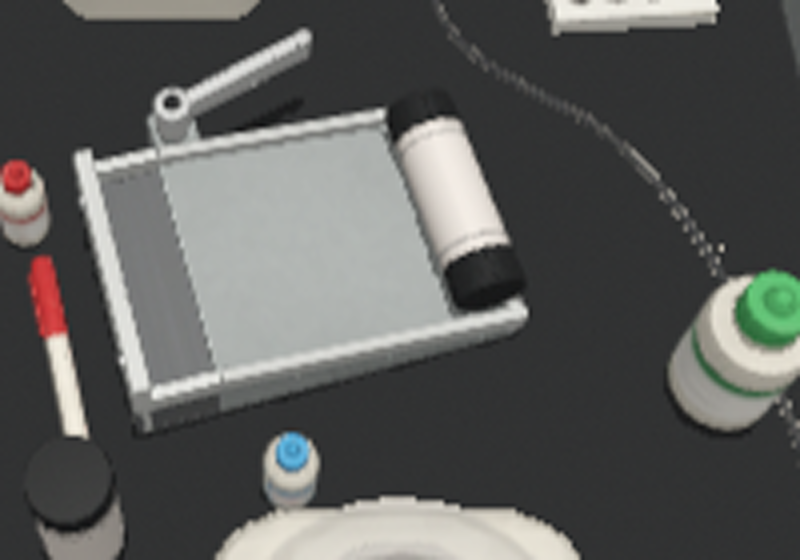

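View pics/scenez.png

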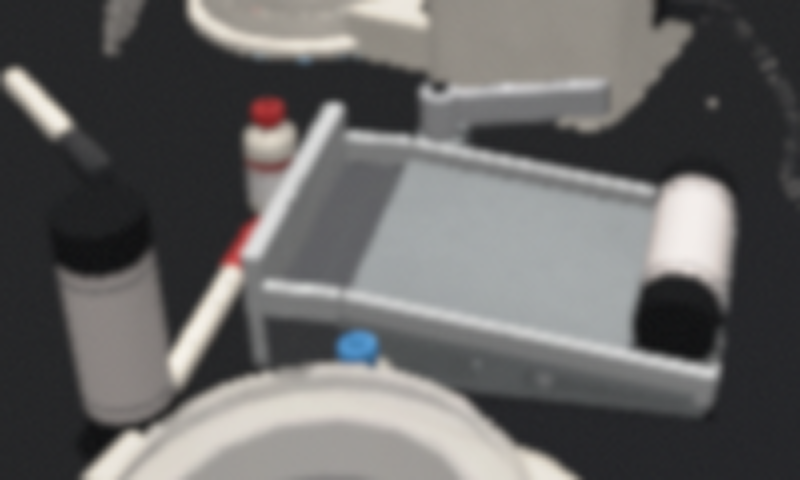

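The zooms show the stop top's ends, the pin, the left rail's foot end, the bottle and the bar end clearly. The keeper bar points slightly outward. Next: least-squares fit of the rack pose.

```bash
cat > fit.py <<'E'
from h import *
from scipy.optimize import least_squares
np.set_printoptions(precision=4,suppress=True)
S=bot.read_camera("side");C=bot.read_camera("scene")
sz=lambda u,v:np.array([270+u/4,200+v/4]);cz=lambda u,v:np.array([190+u/4,185+v/4])
def W(r,q): c,s=np.cos(r[2]),np.sin(r[2]);return np.array([r[0]+(c*q[0]-s*q[1])/1e3,r[1]+(s*q[0]+c*q[1])/1e3,q[2]/1e3])
L=[("stopR",S,sz(84,152),(81.3,-69,66)),("stopL",S,sz(143,390),(81.3,69,66)),("pin",S,sz(172,102),(30,-81,73)),("railL",S,sz(522,311),(-128,66,26)),("bot",S,sz(455,198),(-108,0,40)),
("stopR",C,cz(335,106),(81.3,-69,66)),("stopL",C,cz(252,257),(81.3,69,66)),("pin",C,cz(438,90),(30,-81,73)),("railL",C,cz(715,368),(-128,66,26)),("bot",C,cz(686,258),(-108,0,38))]
f=lambda r:np.concatenate([proj(p,W(r,q))-uv for _,p,uv,q in L])
s=least_squares(f,[.54,.29,0.],loss="soft_l1");r=s.x;print(r,np.degrees(r[2]))
for (n,*_),e in zip(L,f(r).reshape(-1,2)):print(n,e)
e,g=tri(S,sz(304,38),C,cz(605,85));pin=W(r,(30,-81,71));print("end",e,g,"pin",pin)
for nm,p,uv in(("S",S,sz(304,38)),("C",C,cz(605,85))):
    e=atz(p,uv,.071);d=e-pin;a=np.arctan2(-d[1],-d[0]);print(nm,e,np.linalg.norm(d),"keeper",r[2]-a, a)
print("bottle",W(r,(-108,0,38)),"cradle",W(r,(58,0,54)))
for n,t in(("scene","tape_roll"),):
    print(atz(C,bot.tip_of(t,C)[0]["xy"],0))
print("towerbase",[atz(S,u,0) for u in((285,203),(336,203))])
E
python3 fit.py
```

```text
[0.5385 0.3059 0.2692] 15.42458365177511
stopR [ 0.3281 -0.6868]
stopL [ 0.9254 -0.1807]
pin [-0.1567  0.073 ]
railL [ 1.3873 -0.727 ]
bot [-0.4929 -0.0201]
stopR [ 0.316  -0.4272]
stopL [-0.4287  0.3241]
pin [-0.5175 -0.2771]
railL [-0.2898  1.1061]
bot [-0.764   0.1095]
end [0.5137 0.1901 0.0682] 0.0032902327431296235 pin [0.5889 0.2358 0.071 ]
S [0.5151 0.1931 0.071 ] 0.0852721960859424 keeper -0.2555173152741389 0.5247270857469051
C [0.511  0.1926 0.071 ] 0.08908895073086925 keeper -0.23760678080251119 0.5068165512752774
bottle [0.4344 0.2772 0.038 ] cradle [0.5944 0.3214 0.054 ]
[ 0.5507 -0.1121  0.    ]
towerbase [array([0.6622, 0.1297, 0.    ]), array([0.5347, 0.1296, 0.    ])]
```

Rack pose fits to about 1 px: origin (0.5385, 0.3059), yaw 15.4°, keeper about −0.25. Next I'll compute tool-frame shifts for the approach behind the bottle, with fingers open 50 mm and straddling the mid-length.

```bash
cat >> h.py <<'E'
from scipy.spatial.transform import Rotation as R
RK=np.array([.5385,.3059,.2692])
def w2r(p): c,s=np.cos(RK[2]),np.sin(RK[2]);d=(np.array(p[:2])-RK[:2])*1e3;return np.array([c*d[0]+s*d[1],-s*d[0]+c*d[1],p[2]*1e3])
def r2w(q): c,s=np.cos(RK[2]),np.sin(RK[2]);return np.array([RK[0]+(c*q[0]-s*q[1])/1e3,RK[1]+(s*q[0]+c*q[1])/1e3,q[2]/1e3])
def to(q,yaw=0):
    "rotvec and shift (tool axes) to reach rack-frame TCP q, tool x = downhill turned by yaw about world z"
    o=bot.get_obs();w=o["tool_rot"];A=R.from_quat([w[1],w[2],w[3],w[0]])
    B=R.from_euler("z",RK[2]+yaw+np.pi)*R.from_euler("x",np.pi)
    return (A.inv()*B).as_rotvec().round(4),(A.inv().apply((r2w(q)-o["eef_pos"])*1e3)).round(1)
E
python3 - <<'E'
from h import *
S=bot.read_camera("side");C=bot.read_camera("scene")
print(to((-160,0,231)),to((-160,0,28)),r2w((-160,0,28)))
print("green base",atz(C,(424,326),0),w2r(atz(C,(424,326),0)),"tuberack",atz(S,(405,205),0),atz(S,(449,203),0),"centrifuge",atz(S,(375,326),.1))
E
```

```text
(array([ 1.00e-04, -0.00e+00, -4.92e-01]), array([-3.166e+02, -3.333e+02,  3.000e-01])) (array([ 1.00e-04, -0.00e+00, -4.92e-01]), array([-316.6, -333.3,  203.3])) [0.38426256 0.26334635 0.028     ]
green base [0.28692619 0.37921666 0.        ] [-223.01379948  137.58474113    0.        ] tuberack [0.36294833 0.13531729 0.        ] [0.25224712 0.12925786 0.        ] centrifuge [0.47242961 0.45863411 0.1       ]
```

Emit:
jog_arm(motion=[[0,0,-0.06,-40,-42,0,50],[0,0,-0.12,-80,-84,0,50],[0,0,-0.18,-120,-126,0,50],[0,0,-0.25,-160,-168,0,50],[0,0,-0.32,-200,-210,0,50],[0,0,-0.38,-240,-253,0,50],[0,0,-0.44,-280,-295,0,50],[0,0,-0.492,-316.6,-333.3,0,50],[0,0,-0.492,-316.6,-333.3,50,50],[0,0,-0.492,-316.6,-333.3,80,50]])

```text
t: 2.7
eef_pos: [0.3843, 0.2623, 0.1502]
tool_rot: [-0.0, -0.133, 0.991, -0.0]
contact_force: [-0.2, 0.1, -0.2]
gripper_width: 0.586
grasp_force: 0.0
```

```bash
python3 - <<'E'
from h import *
o=bot.get_obs();print(o["t"],w2r(o["eef_pos"]),to((-160,0,28)),o["contact_force"],o["gripper_width"],o["q"])
E
```

```text
2.7 [-160.21496239   -1.06936577  150.16607677] (array([-0.    , -0.0002, -0.002 ]), array([ -0.2,   1.1, 122.2])) [-0.15517577  0.0662219  -0.21251697] 0.5859710754746066 [-0.84642766  0.23911201  0.13032202  2.12888901 -0.04400094  0.77620336
  1.14966869]
```

Emit:
jog_arm(motion=[[0,0,0,0,1,40,50],[0,0,0,0,1,80,50],[0,0,0,0,1,110,50],[0,0,0,0,1,122,50],[0,0,0,0,1,122,50]])

```text
t: 3.32
eef_pos: [0.384, 0.2642, 0.0292]
tool_rot: [-0.0, -0.134, 0.991, -0.0]
contact_force: [-0.2, -0.3, -0.5]
gripper_width: 0.585
grasp_force: 0.0
```

```bash
python3 - <<'E'
from h import *
o=bot.get_obs();print(o["t"],w2r(o["eef_pos"]),o["contact_force"])
p=bot.read_camera("side"); c=p["pixels"][170:320,300:480,::-1]
cv2.imwrite("pics/s2.png",cv2.resize(c,None,fx=4,fy=4,interpolation=cv2.INTER_CUBIC))
E
```

```text
3.325 [-160.03205803    0.91647115   29.18222228] [-0.19396692 -0.33660833 -0.54830525]
```

View pics/s2.png

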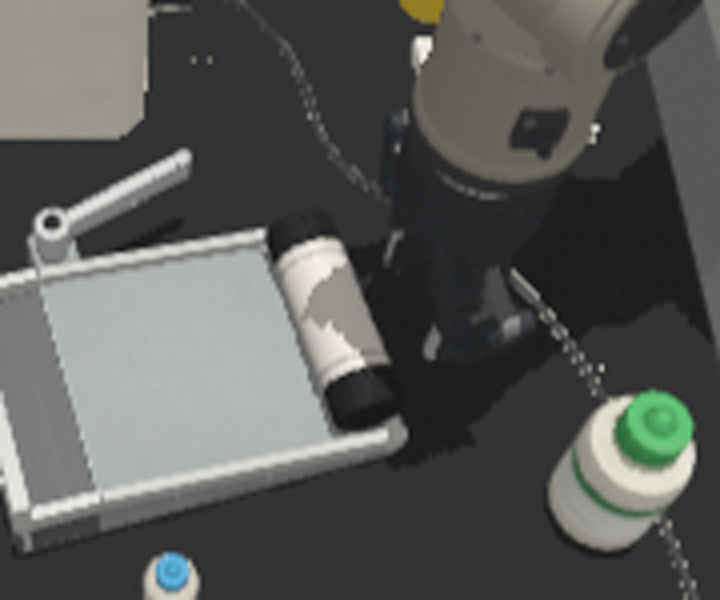

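The bottle still lies against the lip. The fingers stand just downhill of it, at about (430,350) and (395,245), with clear space around. Approaching gently.

Emit:
jog_arm(motion=[[0,0,0,-8,-0.5,1.5,50],[0,0,0,-14,-1,1.5,50],[0,0,0,-17,-1,1.5,50],[0,0,0,-19,-1,1.5,50],[0,0,0,-20,-1,1.5,50],[0,0,0,-21,-1,1.4,50],[0,0,0,-22,-1,1.3,50],[0,0,0,-23.5,-1,1.1,50],[0,0,0,-25,-1,0.9,50],[0,0,0,-27,-1,0.6,50]])

```text
t: 4.62
eef_pos: [0.4074, 0.2694, 0.0282]
tool_rot: [-0.003, -0.135, 0.991, -0.001]
contact_force: [-6.7, -2.3, 5.2]
gripper_width: 0.588
grasp_force: 3.7
```

```bash
cat > chk.py <<'E'
from h import *
import sys
np.set_printoptions(precision=2,suppress=True)
o=bot.get_obs();print(o["t"],"rackTCP",w2r(o["eef_pos"]),"F",o["contact_force"],to(w2r(o["eef_pos"]))[0])
for n in("side","scene"):
    p=bot.read_camera(n)
    if len(sys.argv)>1: save(p,n+sys.argv[1]+".png")
    for f in (bot.tip_of,bot.spot_in):
        for d in f("bottle",p)[:2]:
            x=[w2r(atz(p,d["xy"],z/1e3)) for z in(38,54)];print(n,f.__name__,round(d["score"],2),np.round(d["xy"],1),x[0],x[1])
E
python3 chk.py
```

```text
4.625 rackTCP [-136.06   -0.31   28.22] F [-6.67 -2.26  5.18] [-0.   -0.01  0.  ]
side call 0.71 [382.7 249.6] [-107.33   -0.85   38.  ] [-102.62    5.95   54.  ]
scene call 0.88 [360.6 248.8] [-107.53   -2.51   38.  ] [-108.97   19.53   54.  ]
scene call 0.72 [366.9 258.4] [-121.67   25.49   38.  ] [-122.59   46.51   54.  ]
scene call 0.94 [358.7 253.2] [-105.27   12.     38.  ] [-106.79   33.51   54.  ]
```

The forces (about 7 N back, 5 N up, bottle barely moved) show high-friction pads wedging the bottle: it can't roll against a vertical finger face. I'll back off a little and lean the tool so the face pushes from lower down, with its normal tilted upward.

Emit:
jog_arm(motion=[[0,0,0,3,0,0,50],[0,0,0,10,0,0,50],[0,-0.08,0,12,0,2,50],[0,-0.16,0,12,0,4,50],[0,-0.24,0,12,0,4,50],[0,-0.3,0,12,0,4,50],[0,-0.3,0,12,0,4,50],[0,-0.3,0,12,0,4,50]])

```text
t: 5.92
eef_pos: [0.3985, 0.2671, 0.0247]
tool_rot: [0.147, -0.133, 0.98, 0.02]
contact_force: [0.1, -0.9, -0.8]
gripper_width: 0.587
grasp_force: 0.0
```

```bash
python3 chk.py a; python3 -c "
from h import *
o=bot.get_obs();print(o['q'],o['torque'])"
```

```text
5.925 rackTCP [-145.27   -0.22   24.69] F [ 0.05 -0.91 -0.84] [-0.   0.3  0. ]
side call 0.65 [384.2 248.8] [-111.19   -1.8    38.  ] [-106.4     5.01   54.  ]
side call 0.93 [384.2 249.7] [-110.43    0.26   38.  ] [-105.66    7.03   54.  ]
scene call 0.9 [362.8 245.7] [-110.81  -13.28   38.  ] [-112.13    9.14   54.  ]
scene call 0.87 [362.  249.7] [-110.42   -0.04   38.  ] [-111.75   21.9    54.  ]
[-0.86312315  0.42441097  0.04101512  2.3695938   0.97955222  0.16952037
  0.05634826] [-0.09081496  0.2431856   0.01641738]
```

Tilt of 0.3 rad is reachable, but joint 6 sits at its limit, so I'll ease it to 0.26 and push.

Emit:
jog_arm(motion=[[0,0.04,0,-3,0,0.9,50],[0,0.04,0,-5.7,0,1.8,50],[0,0.04,0,-7.6,0,2.4,50],[0,0.04,0,-8.6,0,2.7,50],[0,0.04,0,-9.6,0,2.9,50],[0,0.04,0,-10.6,0,3.0,50],[0,0.04,0,-12.1,0,3.3,50],[0,0.04,0,-13.6,0,3.5,50],[0,0.04,0,-15.1,0,3.7,50],[0,0.04,0,-16.6,0,4.0,50]])

```text
t: 7.48
eef_pos: [0.4153, 0.2713, 0.0256]
tool_rot: [0.127, -0.133, 0.983, 0.016]
contact_force: [-0.4, -0.1, 0.2]
gripper_width: 0.585
grasp_force: 0.7
```

```bash
python3 chk.py; python3 -c "
from h import *
o=bot.get_obs();print(o['q'])"
```

```text
7.475 rackTCP [-128.     -0.6    25.63] F [-0.44 -0.09  0.25] [-0.    0.26 -0.  ]
side call 0.95 [379.7 249.8] [-100.79   -2.14   38.  ] [-96.22   4.68  54.  ]
side call 0.72 [380.5 250. ] [-102.32   -1.22   38.  ] [-97.72   5.59  54.  ]
side call 0.66 [284.  289.4] [121.22  30.64  38.  ] [121.07  36.76  54.  ]
scene call 0.64 [355.6 245.2] [-96.92 -12.74  38.  ] [-98.74   9.66  54.  ]
scene call 0.63 [355.4 249.5] [-97.96   1.31  38.  ] [-99.75  23.2   54.  ]
[-0.66455538  0.44154827 -0.14725933  2.29762521  0.8217549   0.26286356
  0.26623215]
```

The bottle now rolls with well under 1 N and tracks the fingers (centre about −100). Continuing up the slope.

Emit:
jog_arm(motion=[[0,0,0,-2,0,0.24,50],[0,0,0,-5,0,0.6,50],[0,0,0,-8,0,0.97,50],[0,0,0,-11,0,1.33,50],[0,0,0,-14,0,1.7,50],[0,0,0,-17,0,2.06,50],[0,0,0,-20,0,2.4,50],[0,0,0,-23,0,2.8,50],[0,0,0,-26,0,3.1,50],[0,0,0,-28,0,3.4,50]])

```text
t: 9.02
eef_pos: [0.4423, 0.2788, 0.0295]
tool_rot: [0.127, -0.133, 0.983, 0.016]
contact_force: [-1.7, -1.5, 1.1]
gripper_width: 0.589
grasp_force: 0.7
```

```bash
python3 chk.py
```

```text
9.025 rackTCP [-99.9   -0.54  29.52] F [-1.68 -1.46  1.08] [-0.    0.26 -0.  ]
side call 0.61 [364.7 251. ] [-68.01  -8.13  38.  ] [-64.14  -1.18  54.  ]
side call 0.91 [368.4 254.4] [-73.18   1.77  38.  ] [-69.2    8.51  54.  ]
scene call 0.95 [343.4 244.4] [-73.25 -11.66  38.  ] [-75.93  10.7   54.  ]
scene call 0.8 [342.1 248.5] [-72.52   2.11  38.  ] [-75.22  23.98  54.  ]
```

Emit:
jog_arm(motion=[[0,-0.01,0,-2,0,0.24,50],[0,-0.02,0,-5,0,0.6,50],[0,-0.03,0,-8,0,0.97,50],[0,-0.04,0,-11,0,1.33,50],[0,-0.05,0,-14,0,1.7,50],[0,-0.06,0,-17,0,2.06,50],[0,-0.07,0,-20,0,2.4,50],[0,-0.08,0,-23,0,2.8,50],[0,-0.08,0,-26,0,3.1,50],[0,-0.08,0,-28,0,3.4,50]])

```text
t: 10.58
eef_pos: [0.4693, 0.2862, 0.0334]
tool_rot: [0.167, -0.132, 0.977, 0.022]
contact_force: [-1.5, -1.5, 1.3]
gripper_width: 0.587
grasp_force: 0.8
```

```bash
python3 chk.py; python3 -c "
from h import *
o=bot.get_obs();print(o['q'])"
```

```text
10.575 rackTCP [-71.96  -0.54  33.37] F [-1.5  -1.52  1.33] [-0.    0.34 -0.  ]
side call 0.59 [356.9 255.4] [-48.2   -2.61  38.  ] [-44.75   4.22  54.  ]
side call 0.73 [357.8 257.1] [-48.83   1.76  38.  ] [-45.37   8.49  54.  ]
side call 0.7 [282.8 284.8] [121.56  20.23  38.  ] [121.4   26.58  54.  ]
scene call 0.78 [327.4 241. ] [-40.62 -18.12  38.  ] [-44.47   4.47  54.  ]
scene call 0.63 [329.9 244.2] [-47.21  -8.18  38.  ] [-50.82  14.05  54.  ]
scene call 0.4 [240.3 263.4] [104.96  77.12  38.  ] [95.85 96.27 54.  ]
[-0.70707254  0.46739994 -0.05709659  2.23882627  0.94071433  0.22615445
  0.18469808]
```

Emit:
jog_arm(motion=[[0,0,0,-2,0,0.4,50],[0,0,0,-5,0,1.0,50],[0,0,0,-8,0,1.6,50],[0,0,0,-11,0,2.2,50],[0,0,0,-14,0,2.8,50],[0,0,0,-17,0,3.4,50],[0,0,0,-20,0,4.1,50],[0,0,0,-23,0,4.7,50],[0,0,0,-26,0,5.3,50],[0,0,0,-28,0,5.7,50]])

```text
t: 12.12
eef_pos: [0.4965, 0.2937, 0.0372]
tool_rot: [0.167, -0.132, 0.977, 0.022]
contact_force: [-2.1, -0.9, 0.5]
gripper_width: 0.585
grasp_force: 0.7
```

Emit:
jog_arm(motion=[[0,0,0,-2,0,0.4,50],[0,0,0,-5,0,1.0,50],[0,0,0,-8,0,1.6,50],[0,0,0,-11,0,2.2,50],[0,0,0,-14,0,2.8,50],[0,0,0,-17,0,3.4,50],[0,0,0,-20,0,4.1,50],[0,0,0,-23,0,4.7,50],[0,0,0,-26,0,5.3,50],[0,0,0,-28,0,5.7,50]])

```text
t: 13.38
eef_pos: [0.5238, 0.3012, 0.0411]
tool_rot: [0.167, -0.132, 0.977, 0.022]
contact_force: [-2.2, -1.2, 0.9]
gripper_width: 0.583
grasp_force: 0.7
```

```bash
python3 chk.py b; python3 -c "
from h import *
o=bot.get_obs();print(o['q'])"
```

```text
13.375 rackTCP [-15.37  -0.61  41.12] F [-2.17 -1.21  0.91] [-0.    0.34 -0.  ]
side call 0.78 [330.  257.9] [ 10.01 -12.45  38.  ] [12.23 -5.41 54.  ]
side call 0.86 [332.2 259.9] [ 6.71 -6.65 38.  ] [ 8.99  0.27 54.  ]
scene call 0.74 [300.5 236. ] [ 15.85 -26.91  38.  ] [ 9.96 -3.99 54.  ]
scene call 0.18 [304.4 261.6] [-9.74 53.21 38.  ] [-14.71  73.23  54.  ]
scene call 0.57 [300.  237.6] [ 15.58 -21.19  38.  ] [ 9.69  1.52 54.  ]
[-0.55621186  0.5127109  -0.17860898  2.10893048  0.82473142  0.31160771
  0.37673415]
```

View pics/sideb.png

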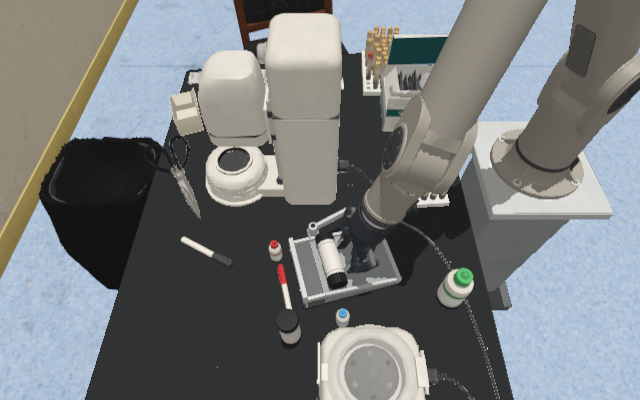

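The bottle lies square in the lane at (332,260), with the fingers against it and the arm clear of the tower and keeper. Continuing, slower near the crest.

Emit:
jog_arm(motion=[[0,0,0,-2,0,0.4,50],[0,0,0,-5,0,1.0,50],[0,0,0,-8,0,1.6,50],[0,0,0,-11,0,2.2,50],[0,0,0,-14,0,2.8,50],[0,0,0,-16.5,0,3.3,50],[0,0,0,-18.5,0,3.7,50],[0,0,0,-20.5,0,4.1,50],[0,0,0,-22,0,4.4,50],[0,0,0,-23,0,4.6,50]])

```text
t: 14.92
eef_pos: [0.546, 0.3074, 0.0444]
tool_rot: [0.167, -0.132, 0.977, 0.022]
contact_force: [-2.3, -0.6, 0.5]
gripper_width: 0.584
grasp_force: 0.7
```

Emit:
jog_arm(motion=[[0,0,0,-1,0,0.2,50],[0,0,0,-2,0,0.4,50],[0,0,0,-3,0,0.6,50],[0,0,0,-4,0,0.8,50],[0,0,0,-5,0,1.1,50],[0,0,0,-6,0,1.4,50],[0,0,0,-7,0,1.7,50],[0,0,0,-8,0,2.0,50],[0,0,0,-9,0,2.4,50],[0,0,0,-10,0,2.7,50]])

```text
t: 16.18
eef_pos: [0.5562, 0.3101, 0.0452]
tool_rot: [0.167, -0.132, 0.977, 0.022]
contact_force: [0.3, 0.3, -0.3]
gripper_width: 0.585
grasp_force: 0.0
```

```bash
python3 chk.py
```

```text
16.175 rackTCP [18.17 -0.64 45.17] F [ 0.27  0.34 -0.28] [-0.    0.34 -0.  ]
side call 0.63 [313.6 263.1] [ 47.43 -10.08  38.  ] [48.85 -3.09 54.  ]
side call 0.97 [312.5 265. ] [50.81 -6.43 38.  ] [52.16  0.48 54.  ]
scene call 0.75 [273.4 234.8] [ 71.32 -22.51  38.  ] [63.42  0.25 54.  ]
scene call 0.73 [325.8 260.9] [-48.08  44.92  38.  ] [-51.66  65.24  54.  ]
scene call 0.61 [278.  236.6] [ 60.29 -17.7   38.  ] [52.79  4.88 54.  ]
```

Contact force vanished, so the bottle appears to have dropped in. I'll follow up gently to confirm it is seated against the stop.

Emit:
jog_arm(motion=[[0,0,0,-1.5,0,0.5,50],[0,0,0,-3,0,1.0,50],[0,0,0,-4.5,0,1.6,50],[0,0,0,-6,0,2.1,50],[0,0,0,-7,0,2.5,50],[0,0,0,-8,0,2.8,50],[0,0,0,-9,0,3.2,50]])

```text
t: 17.35
eef_pos: [0.5652, 0.3126, 0.0451]
tool_rot: [0.167, -0.132, 0.977, 0.022]
contact_force: [-0.5, -0.3, 0.3]
gripper_width: 0.584
grasp_force: 0.0
```

```bash
python3 chk.py c; python3 -c "
import cv2
i=cv2.imread('pics/sidec.png')[190:310,270:420];cv2.imwrite('pics/sidecz.png',cv2.resize(i,None,fx=5,fy=5,interpolation=cv2.INTER_CUBIC))"
```

```text
17.35 rackTCP [27.49 -0.61 45.05] F [-0.52 -0.3   0.33] [-0.    0.34 -0.  ]
side call 0.96 [309.5 266. ] [57.59 -5.9  38.  ] [58.8  1.  54. ]
side call 0.65 [356.1 266.3] [-38.61  21.26  38.  ] [-35.36  27.59  54.  ]
side call 0.64 [307.5 267.9] [62.79 -2.79 38.  ] [63.88  4.04 54.  ]
scene call 0.95 [277.4 235.3] [ 62.77 -22.03  38.  ] [55.18  0.71 54.  ]
scene call 0.69 [276.8 235.8] [ 63.48 -20.1   38.  ] [55.86  2.57 54.  ]
```

View pics/sidecz.png

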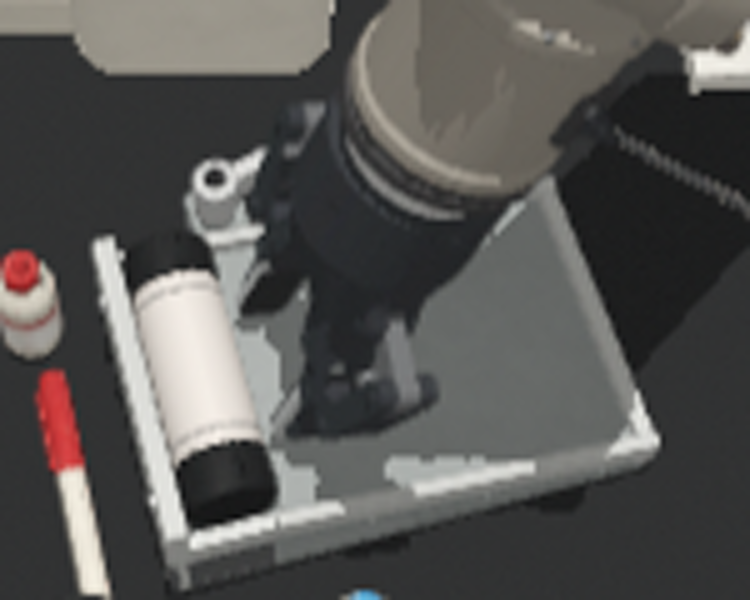

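The bottle is seated square against the end stop, centre about (58, 1) in the rack frame as given. Now I'll retract, straighten the tool, and move to straddle the keeper bar, which keeps the body away from the tower.

Emit:
jog_arm(motion=[[0,0,0,0,0,-10,50],[0,0,0,0,0,-40,50],[0,0,0,0,0,-80,55],[0,0.08,0,8,-15,-110,60],[0,0.17,0,16,-35,-111.4,60],[0,0.26,0,24,-60,-111.4,60],[0,0.34,0,30.1,-79.4,-111.4,60],[0,0.34,0,30.1,-79.4,-111.4,60],[0,0.34,0,30.1,-79.4,-111.4,60]])

```text
t: 18.77
eef_pos: [0.5226, 0.2199, 0.1406]
tool_rot: [-0.0, -0.135, 0.991, -0.001]
contact_force: [-0.8, -0.2, 0.2]
gripper_width: 0.703
grasp_force: 0.0
```

```bash
python3 chk.py; python3 - <<'E'
from h import *
S=bot.read_camera("side");C=bot.read_camera("scene")
for p in(S,C):
    for d in bot.tip_of("keeper_end",p)[:1]: print("keeper_end",d["xy"],d["score"],w2r(atz(p,d["xy"],.061)))
o=bot.get_obs();print(o["q"],o["gripper_width"],to((-38,-80,50)))
E
```

```text
18.775 rackTCP [-38.15 -78.66 140.63] F [-0.84 -0.23  0.23] [-0. -0.  0.]
side call 0.97 [309.3 265.1] [57.5  -8.03 38.  ] [58.7  -1.08 54.  ]
side call 0.68 [386.9 250.9] [-115.14    4.57   38.  ] [-110.26   11.25   54.  ]
side call 0.85 [308.5 267.7] [60.61 -2.67 38.  ] [61.75  4.16 54.  ]
scene call 0.61 [274.6 232.3] [ 71.47 -31.74  38.  ] [63.56 -8.65 54.  ]
scene call 0.72 [275.1 234.3] [ 68.4 -24.8  38. ] [60.61 -1.97 54.  ]
keeper_end [342.0, 211.6] 0.51 [ -44.40842047 -105.38050068   61.        ]
keeper_end [345.7, 207.4] 0.9 [ -64.49766966 -115.74326256   61.        ]
[-0.10198183  0.45753393 -0.51770191  1.87176542  0.28658876  0.88879126
  1.08120902] 0.7013202946340394 (array([-0.0016, -0.0023, -0.0002]), array([-0.1, -0.2, 90.4]))
```

Emit:
jog_arm(motion=[[0,0,0,0,-3,30,60],[0,0,0,0,-3,60,60],[0,0,0,0,-3,80,60],[0,0,0,0,-3,89,60],[0,0,0,0,-3,89,60]])

```text
t: 19.9
eef_pos: [0.5238, 0.2159, 0.0512]
tool_rot: [-0.001, -0.134, 0.991, -0.001]
contact_force: [-0.1, 0.8, 0.5]
gripper_width: 0.702
grasp_force: 0.0
```

```bash
python3 - <<'E'
from h import *
o=bot.get_obs();print(o["t"],w2r(o["eef_pos"]),o["contact_force"])
p=bot.read_camera("side");c=p["pixels"][180:300,270:420,::-1]
cv2.imwrite("pics/k1.png",cv2.resize(c,None,fx=5,fy=5,interpolation=cv2.INTER_CUBIC))
E
```

```text
19.9 [-38.11089333 -82.83105731  51.20740134] [-0.09551661  0.79910545  0.45998303]
```

View pics/k1.png

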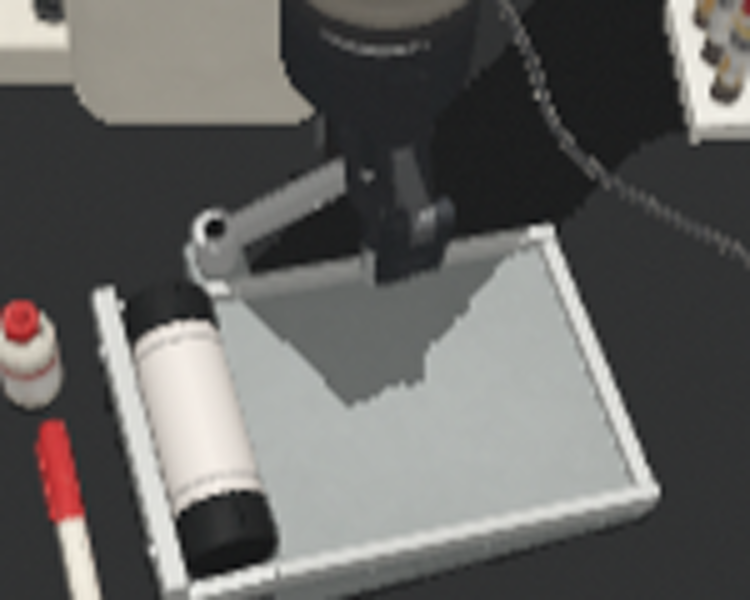

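The bar passes between the fingers, with the outer one at (335,130) behind it and the bottle still seated. Sweeping inward.

Emit:
jog_arm(motion=[[0,0,0,-0.5,4,0,60],[0,0,0,-1.5,12,0,60],[0,0,0,-2.5,20,0,60],[0,0,0,-3.5,28,0,60],[0,0,0,-4.5,36,0,60],[0,0,0,-5.5,45,0,60],[0,0,0,-6.5,54,0,60],[0,0,0,-7.5,63,0,60],[0,0,0,-8.5,71,0,60],[0,0,0,-9,76,0,60]])

```text
t: 21.2
eef_pos: [0.5121, 0.2922, 0.0512]
tool_rot: [-0.001, -0.134, 0.991, -0.001]
contact_force: [-0.1, 0.2, -0.5]
gripper_width: 0.702
grasp_force: 0.3
```

Emit:
jog_arm(motion=[[0,0,0,-3,2,0,60],[0,0,0,-9,4,0,60],[0,0,0,-15,6,0,60],[0,0,0,-21,7,0,60],[0,0,0,-26,8,0,60],[0,0,0,-31,8,0,60],[0,0,0,-34,8,0,60],[0,0,0,-37,8,0,60],[0,0,0,-39,8,0,60]])

```text
t: 22.32
eef_pos: [0.548, 0.3095, 0.0511]
tool_rot: [-0.001, -0.134, 0.991, -0.001]
contact_force: [-1.1, -0.3, 0.1]
gripper_width: 0.703
grasp_force: 0.3
```

```bash
python3 chk.py d; python3 -c "
import cv2
i=cv2.imread('pics/sided.png')[190:310,270:420];cv2.imwrite('pics/sidedz.png',cv2.resize(i,None,fx=5,fy=5,interpolation=cv2.INTER_CUBIC))"
```

```text
22.325 rackTCP [10.12  0.97 51.12] F [-1.07 -0.32  0.1 ] [-0. -0. -0.]
side call 0.68 [308.9 265.8] [58.72 -6.69 38.  ] [59.9   0.23 54.  ]
side call 0.72 [310.8 265.4] [54.56 -6.5  38.  ] [55.83  0.41 54.  ]
scene call 0.62 [274.5 237.4] [ 66.49 -13.84  38.  ] [58.77  8.6  54.  ]
scene call 0.62 [275.5 241. ] [60.99 -1.96 38.  ] [53.47 20.05 54.  ]
```

View pics/sidedz.png

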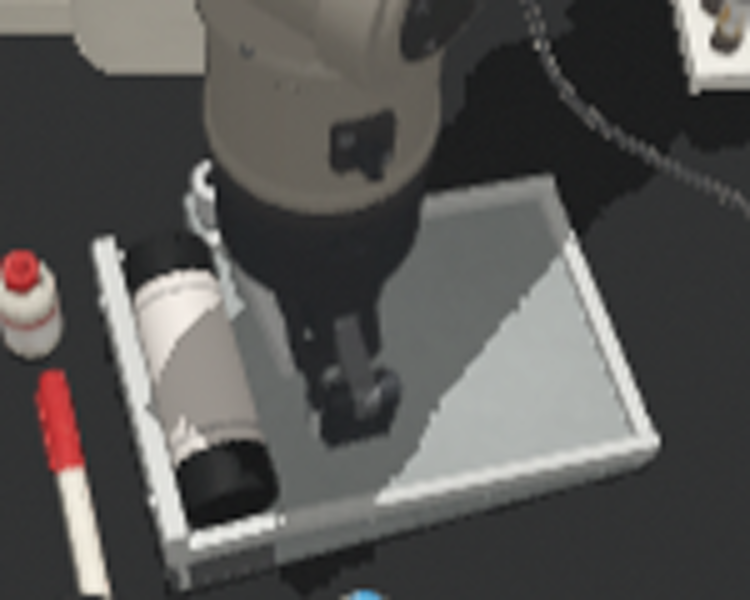

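The bar end shows at about (290,370), nearly across the lane ahead of the finger. Pushing the last millimetres to its stop.

Emit:
jog_arm(motion=[[0,0,0,-1.5,0,0,60],[0,0,0,-3,0,0,60],[0,0,0,-4,0,0,60],[0,0,0,-5,0,0,60],[0,0,0,-6,0,0,60],[0,0,0,-6,0,0,60]])

```text
t: 23.38
eef_pos: [0.5536, 0.3111, 0.051]
tool_rot: [-0.001, -0.134, 0.991, -0.001]
contact_force: [-1.4, 1.3, 0.3]
gripper_width: 0.706
grasp_force: 0.4
```

Emit:
jog_arm(motion=[[0,0,0,-1,0,0,60],[0,0,0,-2,0,0,60],[0,0,0,-2,0,0,60]])

```text
t: 23.75
eef_pos: [0.5537, 0.3112, 0.0509]
tool_rot: [-0.003, -0.134, 0.991, -0.002]
contact_force: [-7.8, -2.0, 4.8]
gripper_width: 0.699
grasp_force: 3.5
```

```bash
python3 chk.py; python3 -c "
from h import *
p=bot.read_camera('wrist');save(p,'w.png');print(p['tool_from_camera'],p['camera_matrix'])"
```

```text
23.75 rackTCP [16.08  1.02 50.9 ] F [-7.77 -2.03  4.82] [-0.   -0.01 -0.  ]
side call 0.8 [310.4 264.6] [54.94 -8.53 38.  ] [56.2  -1.57 54.  ]
side call 0.68 [346.1 322.4] [ 17.23 129.27  38.  ] [ 19.29 133.3   54.  ]
side call 0.77 [309.3 267.3] [58.74 -3.11 38.  ] [59.92  3.73 54.  ]
side call 0.74 [341.2 315.6] [ 22.69 113.89  38.  ] [ 24.63 118.24  54.  ]
scene call 0.96 [274.6 234.1] [ 69.61 -25.35  38.  ] [61.78 -2.49 54.  ]
scene call 0.69 [275.  242.4] [60.63  2.84 38.  ] [53.12 24.68 54.  ]
[[-8.86001079e-04 -9.45971724e-01 -3.24247917e-01  8.45721380e-02]
 [ 9.99999458e-01 -1.01544008e-03  2.29999942e-04  2.72214537e-04]
 [-5.46827771e-04 -3.24247537e-01  9.45972111e-01 -1.41846187e-01]
 [ 0.00000000e+00  0.00000000e+00  0.00000000e+00  1.00000000e+00]] [[309.70691629   0.         319.40564716]
 [  0.         309.70691629 201.8800401 ]
 [  0.           0.           1.        ]]
```

It has hit a firm stop at 8 N, at the expected place (finger front x about 27, bar face 26). Backing off and lifting clear.

Emit:
jog_arm(motion=[[0,0,0,2,0,0,60],[0,0,0,8,0,0,60],[0,0,0,25,0,0,60],[0,0,0,40,0,-20,60],[0,0,0,50,0,-70,60],[0,0,0,80,0,-120,60],[0,0,0,130,0,-150,60],[0,0,0,150,0,-150,60],[0,0,0,150,0,-150,60]])

```text
t: 25.22
eef_pos: [0.4106, 0.2718, 0.2021]
tool_rot: [-0.0, -0.134, 0.991, -0.001]
contact_force: [0.2, 1.1, 0.3]
gripper_width: 0.7
grasp_force: 0.0
```

```bash
python3 chk.py e; python3 - <<'E'
from h import *
for n in("side","scene"):
    p=bot.read_camera(n)
    print(n,proj(p,r2w((30,5,71))),[ (d["xy"],round(d["score"],2),w2r(atz(p,d["xy"],.061))) for d in bot.tip_of("keeper_end",p)[:2]])
i=cv2.imread('pics/sidee.png')[190:310,270:420];cv2.imwrite('pics/sideez.png',cv2.resize(i,None,fx=5,fy=5,interpolation=cv2.INTER_CUBIC))
E
```

```text
25.225 rackTCP [-132.4     1.11  202.14] F [0.2  1.1  0.35] [-0. -0.  0.]
side call 0.77 [308.7 265.6] [59.02 -7.25 38.  ] [60.2  -0.32 54.  ]
side call 0.95 [309.6 266.8] [57.84 -4.05 38.  ] [59.04  2.81 54.  ]
scene call 0.71 [275.4 231.9] [ 70.25 -33.43  38.  ] [ 62.39 -10.28  54.  ]
scene call 0.72 [278.1 233.7] [ 62.94 -27.88  38.  ] [55.35 -4.93 54.  ]
side [323.21189638 260.96972364] [([321.3, 264.1], 0.65, array([34.54307639,  6.41228012, 61.        ])), ([275.6, 257.2], 0.53, array([123.37641022, -34.28439358,  61.        ]))]
scene [288.87465663 230.31715542] [([292.9, 229.8], 0.84, array([ 26.95421809, -12.72034429,  61.        ]))]
```

View pics/sideez.png

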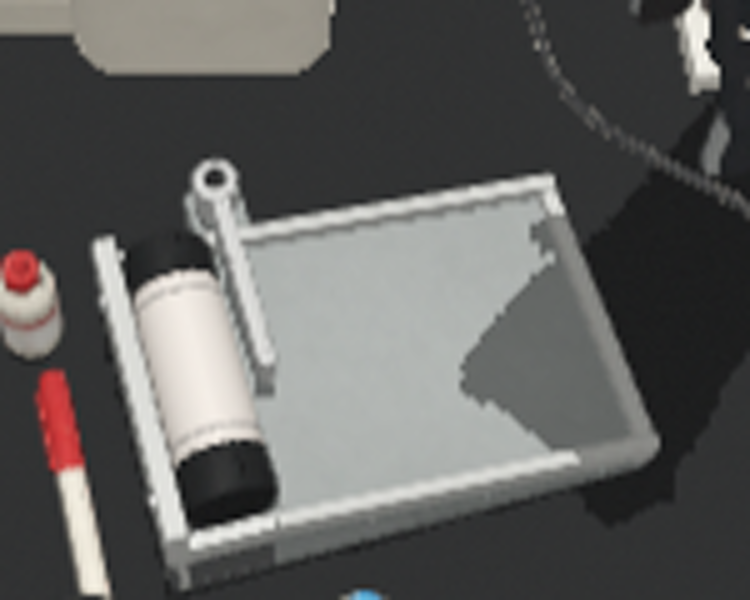

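The bottle is seated and the bar lies square behind it. Its end at (263,360) matches the fully closed prediction, and the bystanders are undisturbed. Handing in.

```bash
python3 -c "
from station import bot
print(bot.hand_in())"
```

```text
the job is handed in; nothing more can be done
None
```

The bottle is seated in the cradle and the keeper bar is fully closed behind it; I handed the job in at about 25 s, but a first push wedged the bottle and it rolled about 3 mm back to the foot lip before I tilted the tool and pushed it up.

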